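Offer the tasting slate

TASK

On the wooden riser lies a dark slate tasting board with a truffle jar standing on it. With your fingertips, push the slate along the riser until it sticks out over the riser's far edge (the customers' side, away from the robot) as far as its white chalk line: the line should lie right above that edge and parallel to it, so that a customer can get their fingers under the end. Never lift or tip the slate, do not touch the jar on it (it rides along, staying upright near the middle of the slate), leave everything else where it stands, and finish with the hand clear.

Things in the scene. Friction and masses are not known exactly. Their poses are not given: they have to be found in the camera images.
- riser: wooden display step fixed to the table, 280 mm deep (its x, which points to the customers' side) x 340 mm wide (its y) x 45 mm high; origin at the centre of its underside; it may stand turned up to about 23 degrees. Its flat top carries the slate and two jars
- riser_edge (a point): middle of the riser's far (customers') top edge, 140 mm from the riser's centre along its x and 45 mm above the table; axes as the riser's: x points outward over the edge, y runs along the edge
- slate: loose dark slate board lying flat on the riser, 170 mm long (its x) x 110 mm wide (its y) x 10 mm thick, about 0.5 kg, its weight and friction vary; origin at the centre of its underside; its x points roughly to the far edge, askew by up to about 11 degrees at the start. It slides when pushed with a few newtons at its near end face, and stops when the push stops
- slate_line (a point): middle of the white chalk line, 5 mm wide, drawn across the slate's top and parallel to its ends, 45 mm ahead of the slate's centre, that is 40 mm from its far end and 130 mm from its near end; axes as the slate's. At the start 50 to 90 mm short of the edge
- sample_jar: loose squat amber jar with brass lid standing on the slate near its centre, 62 mm wide, 42 mm high (its top is 52 mm above the riser's top), 0.14 kg; origin at the centre of its underside; it rides along with the slate and is not to be touched
- jar_left: loose squat jar with steel lid, standing on the riser near its left (+y) end; 62 mm wide, 42 mm high; origin at the centre of its underside. Bystander
- jar_right: loose squat jar with brass lid, standing on the riser near its right (-y) end; 62 mm wide, 42 mm high; origin at the centre of its underside. Bystander
- oil_left: loose green oil bottle on the table left of the riser, 52 mm wide, 170 mm high; origin at the centre of its underside. Bystander
- oil_right: loose green oil bottle on the table right of the riser, 52 mm wide, 170 mm high; origin at the centre of its underside. Bystander
- stick_cup: loose white ceramic cup on the table to the right, 66 mm wide, 80 mm high; origin at the centre of its underside. Bystander
- green_jar: loose green jar with white lid on the table to the left, 68 mm wide, 60 mm high; origin at the centre of its underside. Bystander
There are look-alikes about, which are no part of the job. Of the things like the slate, leave any that is blue or orange; of the rest the larger one is meant.

How it is judged:
On the way:
1. the fingers push the slate (contact force between the fingers and slate above 0.3 N).
At the end, for the whole second after the job is handed in: The slate lies flat and at rest on the riser with the middle of its chalk line within 8 mm of being right above the far edge and the slate within 0.12 rad of square to it; the jar still stands upright on the slate, within 30 mm of its centre (x of slate_line in the frame of riser_edge between -0.008 and 0.008 m and angle between the x axis of slate and the x axis of riser, either way round below 0.12 rad and z of slate in the frame of riser between 0.041 and 0.049 m and angle between slate's own z axis and vertical below 0.04 rad and linear speed of slate below 0.01 m/s and angle between sample_jar's own z axis and vertical below 0.06 rad and z of sample_jar in the frame of slate between 0.006 and 0.014 m and horizontal distance between sample_jar and slate below 0.03 m); the robot touches nothing.
It fails at once if the slate is lifted or tipped (angle between slate's own z axis and vertical above 0.12 rad or z of slate in the frame of riser above 0.055 m or z of slate in the frame of riser below 0.035 m).
It fails at once if the robot touches the jar on the slate (contact force between any of the fingers, the arm and sample_jar above 1 N).
It fails at once if the jar shifts off its place on the slate, tips or leaves it (horizontal distance between sample_jar and slate above 0.03 m or angle between sample_jar's own z axis and vertical above 0.2 rad or z of sample_jar in the frame of slate above 0.022 m).
It fails at once if another jar, bottle or cup is moved by more than 15 mm or knocked over (distance of any of jar_left, jar_right, oil_left, oil_right, stick_cup, green_jar from where it was at the start of the episode above 0.015 m or angle between any of jar_left, jar_right, oil_left, oil_right, stick_cup, green_jar's own z axis and vertical above 0.2 rad).
It also fails if it takes over 40 s, if anything falls off the work surface, if the arm or the gripper's body presses on something with over 40 N, if the wrist force passes 120 N, or if a joint passes its speed limit or range.

ROBOT

A 6-joint arm with a two-finger parallel gripper is mounted at the origin on the work surface. World frame = base frame: x ahead of the robot, y to its left, z up, the work surface at z = 0. Lengths are in m, angles in rad, forces in N, time in s.
With the tool pointing down it reaches from about 0.35 to 0.775 m from the base axis. Payload 5.5 kg.
Tool frame: the origin (TCP) lies midway between the tips of the shut fingers; the grasp point (between the pads) lies 19 mm behind it; z points along the fingers, y is the line along which they close (so a half turn about z gives the same grasp; the last joint's range is limited). The gripper opens to 85 mm and grips with 20 to 120 N. Pads are 22 mm wide; open, the fingers measure 114 mm over their backs; the gripper's body (76 mm by 85 mm) begins 54 mm behind the grasp point. The pads swing forward as they close: fully open they stand 13 mm farther back than shut.
Start: joints at [1.038, 0.313, 0.046, 1.304, 0, 1.431], TCP at [0.22, 0.531, 0.231] pointing down, gripper open.
Joint ranges: [-2.76, 2.76], [-0.86, 1.69], [-1.03, 1.26], [-2.2, 2.34], [-1.47, 1.5], [-3.14, 3.14]. Speed limits (rad/s): [2.57, 2.57, 3.14, 3.14, 3.14, 3.14].

INTERFACE

Orientations are given as a unit quaternion [w, x, y, z].
In Python, from workcell import env gives the robot as it stands. The module is installed in compiled form; this text tells all that it offers.
- The arm moves only by the tool servo_tool, never from a script. Its argument "increments" is a list of rows, each an object of numbers: "grip": the closure, from 0 (fully open) to 1 (shut); "x", "y", "z": the shift along the tool's x, y, z in mm; "roll": the turn about the tool's z in degrees. In form: [{"grip": .., "x": .., "y": .., "z": .., "roll": ..}, ...]. A call has 1 to 5 rows; each row shifts and turns the commanded pose from where the row before left it, along the tool's axes as they then stand; what a row does not reach is not made up. A row lasts 1/12 s, in which the tool goes at most 41.7 mm and 7.16 degrees, less where a joint would pass 70% of its speed; a pose out of reach is approached as far as the arm can. A call is refused whole if a number of a shift passes 41.7 or a number of a turn 7.16, either way. A call with a gripper value outside its range is refused whole. The fingers move at their own pace and stop on an object; "grip_force" is the grip in N (left out, the last holds). Time passes only in rows, so rows that do not move let the fingers close. It gives the time, the measured TCP pose, the force, the opening and the grip force at its end, in the units of the state.
- env.get_state(): the state, without advancing time (a new reading comes with each control period).
- env.read_camera(name): name is "scene" or "top"; returns the picture (420x560x3 uint8, red, green, blue); there is no depth.
- env.get_calibration(name): a dict with "vertical_fov" (degrees; the focal length in pixels is half the picture's height over the tangent of half this angle, whatever the lens; pixels are square), "cx", "cy" (the principal point, pixels), "rvec" (rotation vector, rad) and "tvec" (3), from world to camera coordinates, as OpenCV has them. Camera axes: x right, y down, z forward; pixel columns grow to the right and rows downward; lengths in m; the calibration is good to about 2 mm. A picture is of the moment at which its call begins. get_calibration takes no time and is no camera call.
- env.hand_in(): hands the job in; it is judged then, once.
The state is a dict: "clock": time; "joint_pos": joint angles; "qvel": joint speeds; "tau": joint torques, N m; "tcp_pos": TCP position; "orientation": TCP orientation; "wrist_force": force on the tool from outside, world axes, zero at the start; "ft_torque": the same for the moment, N m; "finger_gap": finger opening in m; "grip_force": force on a finger pad.
Only numpy, scipy, OpenCV 4.12 (cv2) and the standard library are available. Lean on these libraries where they do the work, as an engineer would, in place of code of your own. Each camera call takes 0.05 s, during which the arm holds its last target. There are 200 camera calls.

## Working session

There is one attempt and no reset: what is moved stays moved. The work goes in short steps, Python scripts to look and compute and a tool call to move; the robot and the scene stay as the last step left them, time stands still between calls to the robot, and variables do not carry over. Pictures are saved under pics/ and viewed, at most 10 in all, crops included, and the job is handed in when it is done.

Besides the shell and the picture viewer there is one more tool, called after "Request:" by a JSON object that holds its "api" and its "payload". servo_tool: Moves the arm, as the interface text tells. Its arguments: {"type":"object","properties":{"increments":{"type":"array"},"grip_force":{"type":"number"}},"required":["increments"]}

```bash
mkdir -p pics; cat > h.py <<'E'
import numpy as np, cv2
from workcell import env
def cal(n):
    c=env.get_calibration(n); f=210/np.tan(np.radians(c["vertical_fov"])/2)
    K=np.array([[f,0,c["cx"]],[0,f,c["cy"]],[0,0,1.]]); R=cv2.Rodrigues(np.array(c["rvec"],float))[0]
    return K,R,np.array(c["tvec"],float).ravel()
def ray(n,px,z):
    K,R,t=cal(n); o=-R.T@t; out=[]
    for p in np.atleast_2d(px):
        d=R.T@np.linalg.inv(K)@[p[0],p[1],1]; out.append(o+d*(z-o[2])/d[2])
    return np.array(out)
def proj(n,P):
    K,R,t=cal(n); q=(K@(R@np.atleast_2d(P).T+t[:,None])).T; return q[:,:2]/q[:,2:]
def snap(n,f,crop=None,s=1):
    im=env.read_camera(n)[...,::-1]
    if crop: x0,y0,x1,y1=crop; im=im[y0:y1,x0:x1]
    cv2.imwrite(f,cv2.resize(im,None,fx=s,fy=s,interpolation=cv2.INTER_CUBIC))
E
python3 - <<'E'
from h import *
snap("top","pics/top0.png"); snap("scene","pics/scene0.png")
print(env.get_calibration("top"),env.get_calibration("scene")); print(env.get_state())
E
```

```text
{'vertical_fov': 53.57437561015041, 'cx': 279.75987380309704, 'cy': 206.05265028893234, 'rvec': array([ 2.16893048, -2.13150502,  0.14001667]), 'tvec': array([-0.01885893,  0.55391698,  1.27206842])} {'vertical_fov': 54.747151263203854, 'cx': 286.35610105962166, 'cy': 204.121546403439, 'rvec': array([ 1.41869611,  2.39444941, -0.65064704]), 'tvec': array([ 0.25387427, -0.34323011,  1.61093493])}
{'clock': 0.1, 'joint_pos': array([1.03841407e+00, 3.13888265e-01, 4.51054011e-02, 1.30365314e+00,
       6.16698447e-06, 1.43117062e+00]), 'qvel': array([-1.02968605e-03, -7.77837648e-05,  2.62333516e-03,  1.44230842e-03,
        3.17145999e-05, -7.89255097e-04]), 'tau': array([ 2.07592260e-03, -4.81724560e+01,  2.99244243e+01,  1.26644087e-02,
       -1.30920689e-04, -3.92300890e-06]), 'tcp_pos': array([0.2198526 , 0.53079914, 0.23052439]), 'orientation': array([-2.73225849e-04,  1.95118444e-01,  9.80779343e-01, -7.72976119e-04]), 'wrist_force': array([-0.31337198, -0.48795839, -0.52706453]), 'ft_torque': array([-0.01969786, -0.02191492,  0.01763834]), 'grip_force': 0.0, 'finger_gap': 0.08526414446432214}
```

View pics/top0.png

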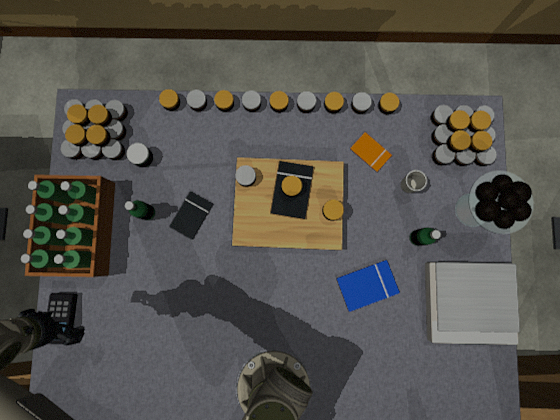

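View pics/scene0.png

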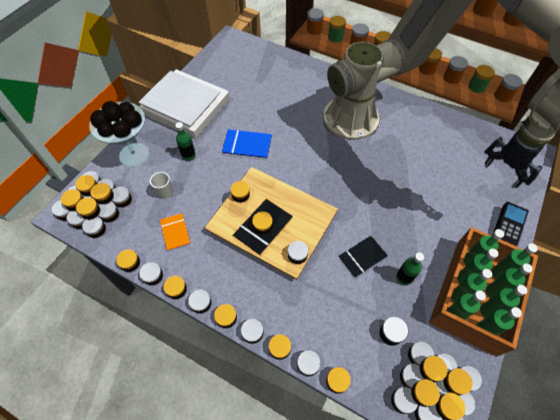

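Candidates in the top view:
- dark board on the riser (292,190), with the jar on it
- smaller dark board on the table (192,214)
- blue board (368,285)
- orange board (371,150)

I choose the one on the riser: it is dark, the larger of the two dark ones, and carries the jar. Next is a close crop to check this.

```bash
python3 - <<'E'
from h import *
snap("top","pics/top1.png",(225,150,355,255),5.7)
E
```

```text
(no output)
```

View pics/top1.png

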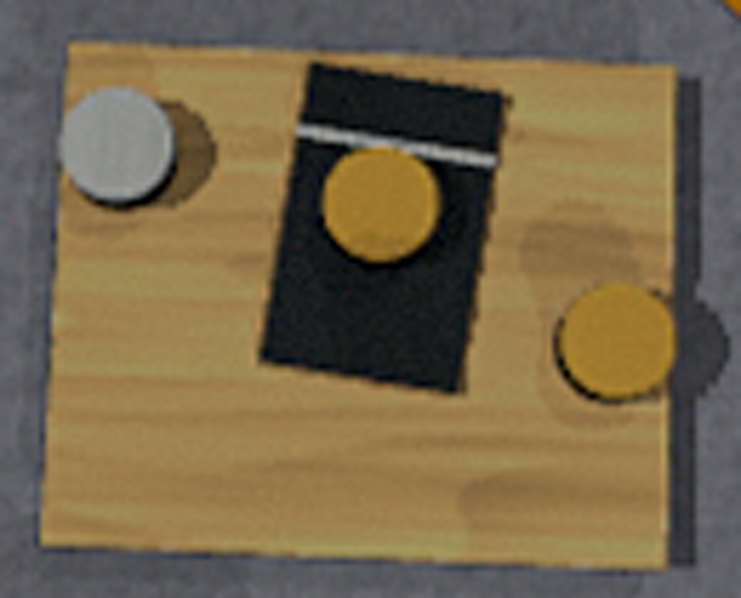

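The crop shows the dark slate with its line midpoint at (398,145) in crop pixels. Its corners are (310,63), (508,97), (462,393) and (260,360). The riser's corners are (68,43), (677,66), (667,568) and (40,545), and the jar lid is at (381,205).

```bash
cat >> h.py <<'E'
def fit(px,z,L,W,crop=(225,150),s=5.7):
    # corner order: far-left, far-right, near-right, near-left
    P=ray("top",np.array(px,float)/s+crop-(.5-.5/s),z)[:,:2]
    M=np.array([[L,W],[L,-W],[-L,-W],[-L,W]])/2; c=P.mean(0)
    A=P-c; th=np.arctan2((M[:,0]*A[:,1]-M[:,1]*A[:,0]).sum(),(M*A).sum())
    R=np.array([[np.cos(th),-np.sin(th)],[np.sin(th),np.cos(th)]])
    print("center",c.round(4),"th deg",np.degrees(th).round(2),"sides",np.linalg.norm(P-np.roll(P,-1,0),axis=1).round(4),"resid",np.linalg.norm(P-c-M@R.T,axis=1).round(4))
    return c,th,R
E
cat > m.py <<'E'
from h import *
r,rt,RR=fit([(68,43),(677,66),(667,568),(40,545)],.045,.28,.34)
s,st,RS=fit([(310,63),(508,97),(462,393),(260,360)],.055,.17,.11)
o=lambda p:np.array([p],float)/5.7+(225,150)-.41
l=ray("top",o((398,145)),.055)[0,:2]; j=ray("top",o((381,205)),.097)[0,:2]
print("line",l,"line in slate",RS.T@(l-s),"jar",j,"in slate",RS.T@(j-s))
print("line from edge",RR.T@(l-r)-[.14,0],"slate in riser",RR.T@(s-r),np.degrees(st-rt), "near end mid",s-RS@[.085,0])
print("line pred from edge",RR.T@(s+RS@[.045,0]-r)-[.14,0])
for n,p in [("jl",(117,145)),("jr",(616,340))]: print(n,RR.T@(ray("top",o(p),.087)[0,:2]-r))
E
python3 m.py
```

```text
center [ 0.5646 -0.0356] th deg -1.22 sides [0.3396 0.2783 0.3398 0.2792] resid [0.0007 0.0007 0.001  0.0002]
center [ 0.6048 -0.047 ] th deg -8.4 sides [0.1109 0.1662 0.1111 0.1675] resid [0.0012 0.0022 0.0018 0.0016]
line [ 0.65067692 -0.05351964] line in slate [0.04631212 0.0002864 ] jar [ 0.60919906 -0.04368808] in slate [0.00384307 0.00395411]
line from edge [-0.05357367 -0.01606673] slate in riser [ 0.04044153 -0.01056286] -7.179517839137833 near end mid [ 0.52073126 -0.03462304]
line pred from edge [-0.05491129 -0.0161869 ]
jl [0.07385314 0.13535346]
jr [-0.02127577 -0.13435946]
```

Request:
{"api": "servo_tool", "payload": {"increments": [{"grip":0.42,"roll":-7.05},{"grip":0.42,"roll":-7.05},{"grip":0.42,"x":-20,"y":-30},{"grip":0.42,"x":-22,"y":-32},{"grip":0.42,"x":-22,"y":-32}]}}

```text
invalid input at $.increments[0]: expected keys grip, x, y, z, roll
```

Request:
{"api": "servo_tool", "payload": {"increments": [{"grip":0.42,"x":-22,"y":-32},{"grip":0.42,"x":-22,"y":-32},{"grip":0.42,"x":-22,"y":-32},{"grip":0.42,"x":-22,"y":-32},{"grip":0.42,"x":-22,"y":-32}]}}

```text
invalid input at $.increments[0]: expected keys grip, x, y, z, roll
```

Request:
{"api": "servo_tool", "payload": {"increments": [{"grip":0.42,"x":-22,"y":-32},{"grip":0.42,"x":-22,"y":-32},{"grip":0.42,"x":-20,"y":-32},{"grip":0.42,"x":-20,"y":-32},{"grip":0.42,"x":-20,"y":-32}]}}

```text
invalid input at $.increments[0]: expected keys grip, x, y, z, roll
```

All five keys are needed in every row.

Request:
{"api": "servo_tool", "payload": {"increments": [{"grip":0.42,"x":0,"y":0,"z":0,"roll":-7.05},{"grip":0.42,"x":0,"y":0,"z":0,"roll":-7.05},{"grip":0.42,"x":-20,"y":-30,"z":0,"roll":0},{"grip":0.42,"x":-22,"y":-32,"z":0,"roll":0},{"grip":0.42,"x":-22,"y":-32,"z":0,"roll":0}]}}

```text
clock: 0.57
tcp_pos: [0.2695, 0.4279, 0.2306]
orientation: [-0.0, 0.072, 0.997, -0.0]
wrist_force: [1.5, 0.3, -0.4]
finger_gap: 0.0494
grip_force: 0.0
```

Request:
{"api": "servo_tool", "payload": {"increments": [{"grip":0.42,"x":-22,"y":-32,"z":0,"roll":0},{"grip":0.42,"x":-22,"y":-32,"z":0,"roll":0},{"grip":0.42,"x":-22,"y":-32,"z":0,"roll":0},{"grip":0.42,"x":-22,"y":-32,"z":0,"roll":0},{"grip":0.42,"x":-22,"y":-32,"z":0,"roll":0}]}}

```text
clock: 0.98
tcp_pos: [0.3553, 0.2528, 0.2312]
orientation: [0.0, 0.073, 0.997, 0.0]
wrist_force: [0.3, 0.6, -0.2]
finger_gap: 0.0492
grip_force: 0.0
```

Request:
{"api": "servo_tool", "payload": {"increments": [{"grip":0.42,"x":-22,"y":-32,"z":0,"roll":0},{"grip":0.42,"x":-22,"y":-32,"z":0,"roll":0},{"grip":0.42,"x":-22,"y":-33,"z":0,"roll":0},{"grip":0.42,"x":-22,"y":-33,"z":0,"roll":0},{"grip":0.42,"x":-22,"y":-33,"z":0,"roll":0}]}}

```text
clock: 1.4
tcp_pos: [0.4404, 0.0753, 0.2313]
orientation: [0.0, 0.073, 0.997, 0.0]
wrist_force: [-0.1, 0.8, 0.2]
finger_gap: 0.0494
grip_force: 0.0
```

Request:
{"api": "servo_tool", "payload": {"increments": [{"grip":0.42,"x":-22,"y":-33,"z":0,"roll":0},{"grip":0.42,"x":-22,"y":-32,"z":0,"roll":0},{"grip":0.42,"x":-22,"y":-32,"z":0,"roll":0},{"grip":0.42,"x":0,"y":0,"z":30,"roll":0},{"grip":0.42,"x":0,"y":0,"z":30,"roll":0}]}}

```text
clock: 1.82
tcp_pos: [0.4938, -0.0313, 0.1718]
orientation: [0.002, 0.075, 0.997, -0.0]
wrist_force: [-0.1, 0.6, -1.4]
finger_gap: 0.0499
grip_force: 0.0
```

Request:
{"api": "servo_tool", "payload": {"increments": [{"grip":0.42,"x":0,"y":0,"z":35,"roll":0},{"grip":0.42,"x":0,"y":0,"z":35,"roll":0},{"grip":0.42,"x":0,"y":0,"z":30,"roll":0},{"grip":0.42,"x":0,"y":0,"z":18,"roll":0},{"grip":0.42,"x":0,"y":0,"z":0,"roll":0}]}}

```text
clock: 2.23
tcp_pos: [0.4874, -0.0276, 0.0491]
orientation: [-0.004, 0.073, 0.997, 0.001]
wrist_force: [-1.1, 0.6, 0.2]
finger_gap: 0.0497
grip_force: 0.0
```

Request:
{"api": "servo_tool", "payload": {"increments": [{"grip":0.42,"x":0,"y":0,"z":0,"roll":0},{"grip":0.42,"x":0,"y":0,"z":0,"roll":0},{"grip":0.42,"x":0,"y":0,"z":2,"roll":0},{"grip":0.42,"x":0,"y":0,"z":1,"roll":0},{"grip":0.42,"x":0,"y":0,"z":0,"roll":0}]}}

```text
clock: 2.65
tcp_pos: [0.492, -0.0286, 0.0513]
orientation: [0.001, 0.073, 0.997, -0.0]
wrist_force: [0.0, 0.4, -0.5]
finger_gap: 0.0495
grip_force: 0.0
```

```bash
python3 - <<'E'
from h import *
snap("scene","pics/scene1.png",(190,150,350,270),4.8)
E
```

```text
(no output)
```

View pics/scene1.png

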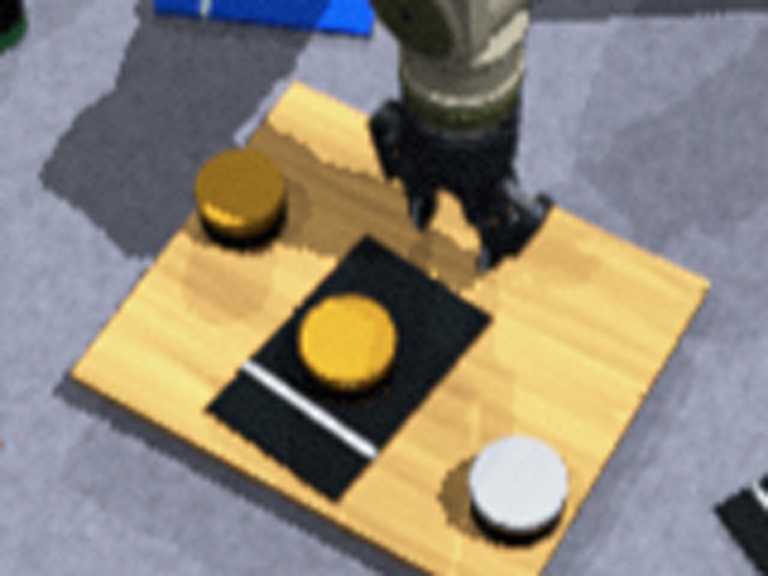

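The picture shows the open fingers just behind the slate's near end, tips at about (420,228) and (485,265), clear of everything. Next I feel for the riser top.

Request:
{"api": "servo_tool", "payload": {"increments": [{"grip":0.42,"x":0,"y":0,"z":1,"roll":0},{"grip":0.42,"x":0,"y":0,"z":1,"roll":0},{"grip":0.42,"x":0,"y":0,"z":1,"roll":0},{"grip":0.42,"x":0,"y":0,"z":1,"roll":0},{"grip":0.42,"x":0,"y":0,"z":0,"roll":0}]}}

```text
clock: 3.12
tcp_pos: [0.491, -0.0283, 0.046]
orientation: [-0.0, 0.073, 0.997, 0.0]
wrist_force: [0.9, 0.4, -0.4]
finger_gap: 0.0495
grip_force: 0.0
```

Request:
{"api": "servo_tool", "payload": {"increments": [{"grip":0.42,"x":0,"y":0,"z":1,"roll":0},{"grip":0.42,"x":0,"y":0,"z":1,"roll":0},{"grip":0.42,"x":0,"y":0,"z":0,"roll":0},{"grip":0.42,"x":0,"y":0,"z":0,"roll":0}]}}

```text
clock: 3.45
tcp_pos: [0.4911, -0.0284, 0.0442]
orientation: [-0.0, 0.073, 0.997, 0.0]
wrist_force: [-0.7, -0.3, 0.9]
finger_gap: 0.0496
grip_force: 0.0
```

Request:
{"api": "servo_tool", "payload": {"increments": [{"grip":0.42,"x":0,"y":0,"z":1,"roll":0},{"grip":0.42,"x":0,"y":0,"z":1,"roll":0},{"grip":0.42,"x":0,"y":0,"z":0,"roll":0},{"grip":0.42,"x":0,"y":0,"z":0,"roll":0}]}}

```text
clock: 3.78
tcp_pos: [0.4912, -0.0284, 0.0422]
orientation: [-0.0, 0.073, 0.997, 0.0]
wrist_force: [1.2, -0.9, -0.1]
finger_gap: 0.0492
grip_force: 0.0
```

Request:
{"api": "servo_tool", "payload": {"increments": [{"grip":0.42,"x":0,"y":0,"z":1,"roll":0},{"grip":0.42,"x":0,"y":0,"z":0,"roll":0},{"grip":0.42,"x":0,"y":0,"z":0,"roll":0}]}}

```text
clock: 4.03
tcp_pos: [0.4913, -0.0284, 0.0421]
orientation: [0.0, 0.073, 0.997, -0.0]
wrist_force: [-3.0, 0.2, 7.1]
finger_gap: 0.0494
grip_force: 3.6
```

Request:
{"api": "servo_tool", "payload": {"increments": [{"grip":0.42,"x":0,"y":0,"z":1,"roll":0},{"grip":0.42,"x":0,"y":0,"z":0,"roll":0},{"grip":0.42,"x":0,"y":0,"z":0,"roll":0}]}}

```text
clock: 4.28
tcp_pos: [0.4913, -0.0284, 0.042]
orientation: [0.0, 0.073, 0.997, -0.0]
wrist_force: [-5.7, 1.4, 15.6]
finger_gap: 0.0493
grip_force: 7.9
```

Request:
{"api": "servo_tool", "payload": {"increments": [{"grip":0.42,"x":0,"y":0,"z":-3,"roll":0},{"grip":0.42,"x":0,"y":0,"z":-2,"roll":0},{"grip":0.42,"x":-5,"y":0,"z":0,"roll":0},{"grip":0.42,"x":-5,"y":0,"z":0,"roll":0},{"grip":0.42,"x":-3,"y":0,"z":0,"roll":0}]}}

```text
clock: 4.7
tcp_pos: [0.5051, -0.0305, 0.0452]
orientation: [0.0, 0.073, 0.997, 0.0]
wrist_force: [1.0, -0.9, 0.5]
finger_gap: 0.0496
grip_force: 0.0
```

Request:
{"api": "servo_tool", "payload": {"increments": [{"grip":0.42,"x":-1.5,"y":0,"z":0,"roll":0},{"grip":0.42,"x":-1.5,"y":0,"z":0,"roll":0},{"grip":0.42,"x":-1,"y":0,"z":0,"roll":0},{"grip":0.42,"x":-1,"y":0,"z":0,"roll":0},{"grip":0.42,"x":-1,"y":0,"z":0,"roll":0}]}}

```text
clock: 5.12
tcp_pos: [0.5099, -0.0311, 0.0451]
orientation: [-0.0, 0.073, 0.997, 0.0]
wrist_force: [0.5, -0.1, -0.1]
finger_gap: 0.0497
grip_force: 0.0
```

Request:
{"api": "servo_tool", "payload": {"increments": [{"grip":0.42,"x":-1,"y":0,"z":0,"roll":0},{"grip":0.42,"x":-1,"y":0,"z":0,"roll":0},{"grip":0.42,"x":-1,"y":0,"z":0,"roll":0},{"grip":0.42,"x":-1,"y":0,"z":0,"roll":0},{"grip":0.42,"x":-1,"y":0,"z":0,"roll":0}]}}

```text
clock: 5.53
tcp_pos: [0.5128, -0.0315, 0.045]
orientation: [-0.002, 0.073, 0.997, 0.0]
wrist_force: [-7.1, 0.8, 7.6]
finger_gap: 0.0494
grip_force: 4.1
```

Request:
{"api": "servo_tool", "payload": {"increments": [{"grip":0.42,"x":-1,"y":0,"z":0,"roll":0},{"grip":0.42,"x":-1,"y":0,"z":0,"roll":0},{"grip":0.42,"x":-1,"y":0,"z":0,"roll":0}]}}

```text
clock: 5.78
tcp_pos: [0.5146, -0.0317, 0.0448]
orientation: [-0.003, 0.073, 0.997, 0.0]
wrist_force: [-8.3, 1.1, 7.1]
finger_gap: 0.0495
grip_force: 4.4
```

```bash
python3 - <<'E'
from h import *
snap("scene","pics/scene2.png",(230,170,320,240),8)
snap("top","pics/top2.png",(225,150,355,255),5.7)
E
```

```text
(no output)
```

View pics/scene2.png

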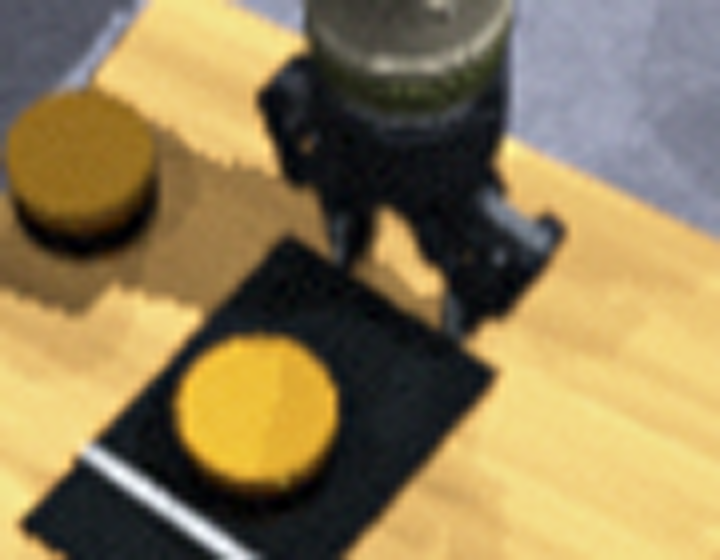

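The fingers rest on the slate's near face, with contacts at about (345,265) and (455,325), and the jar is in place. I continue the push and add the turn.

Request:
{"api": "servo_tool", "payload": {"increments": [{"grip":0.42,"x":-2,"y":0,"z":-0.3,"roll":-0.4},{"grip":0.42,"x":-2,"y":0,"z":0,"roll":-0.4},{"grip":0.42,"x":-2,"y":0,"z":0,"roll":-0.4},{"grip":0.42,"x":-2,"y":0,"z":0,"roll":-0.4},{"grip":0.42,"x":-2,"y":0,"z":0,"roll":-0.4}]}}

```text
clock: 6.3
tcp_pos: [0.5274, -0.0336, 0.0451]
orientation: [-0.001, 0.056, 0.998, 0.0]
wrist_force: [-2.5, -1.2, -2.2]
finger_gap: 0.0497
grip_force: 1.5
```

Request:
{"api": "servo_tool", "payload": {"increments": [{"grip":0.42,"x":-2,"y":0,"z":0,"roll":-0.4},{"grip":0.42,"x":-2,"y":0,"z":0,"roll":-0.4},{"grip":0.42,"x":-2,"y":0,"z":0,"roll":-0.4},{"grip":0.42,"x":-2,"y":0,"z":0,"roll":-0.4},{"grip":0.42,"x":-2,"y":0,"z":0,"roll":-0.4}]}}

```text
clock: 6.72
tcp_pos: [0.538, -0.0347, 0.0455]
orientation: [0.0, 0.038, 0.999, 0.0]
wrist_force: [-2.9, 0.3, -2.3]
finger_gap: 0.0494
grip_force: 1.6
```

Request:
{"api": "servo_tool", "payload": {"increments": [{"grip":0.42,"x":-2,"y":0,"z":0.2,"roll":-0.4},{"grip":0.42,"x":-2,"y":0,"z":0,"roll":-0.4},{"grip":0.42,"x":-2,"y":0,"z":0,"roll":-0.4},{"grip":0.42,"x":-2,"y":0,"z":0,"roll":-0.4},{"grip":0.42,"x":-2,"y":0,"z":0,"roll":-0.4}]}}

```text
clock: 7.13
tcp_pos: [0.548, -0.0353, 0.0455]
orientation: [0.0, 0.021, 1.0, -0.0]
wrist_force: [-4.0, -1.2, -0.3]
finger_gap: 0.0496
grip_force: 2.1
```

Request:
{"api": "servo_tool", "payload": {"increments": [{"grip":0.42,"x":-1.5,"y":0,"z":0,"roll":-0.4},{"grip":0.42,"x":-1.5,"y":0,"z":0,"roll":-0.4},{"grip":0.42,"x":-1.5,"y":0,"z":0,"roll":-0.4}]}}

```text
clock: 7.38
tcp_pos: [0.5523, -0.0355, 0.0454]
orientation: [-0.0, 0.01, 1.0, -0.0]
wrist_force: [-4.6, -0.9, 0.6]
finger_gap: 0.0495
grip_force: 2.2
```

```bash
python3 - <<'E'
from h import *
snap("top","pics/top3.png",(225,150,355,255),5.7)
print(env.get_state()["tcp_pos"],env.get_state()["orientation"])
E
```

```text
[ 0.55276219 -0.03548915  0.04546713] [ 2.35659258e-04  1.00297438e-02  9.99949673e-01 -6.29054868e-07]
```

View pics/top3.png

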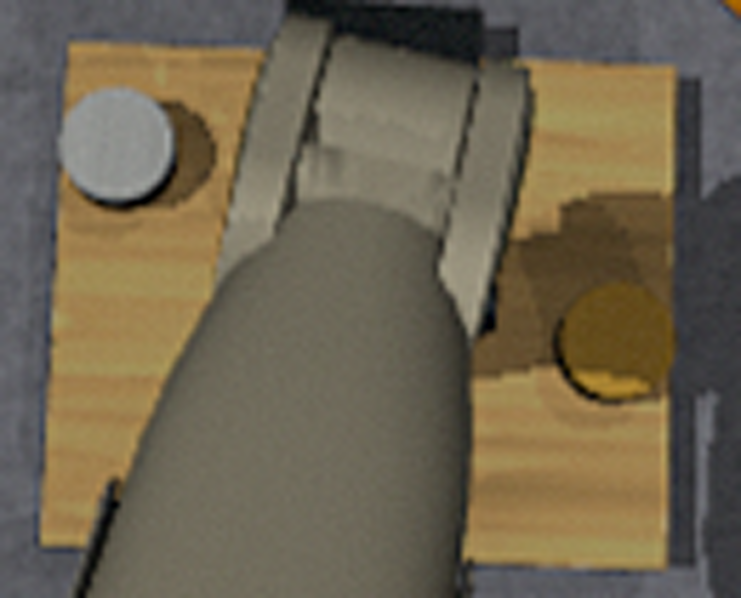

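The arm hides the slate from above; only its far end shows, near (385,30). The scene camera sees the line from the front.

```bash
python3 - <<'E'
from h import *
snap("scene","pics/scene3.png",(200,190,300,265),7.9)
r=np.array([.5646,-.0356]);a=np.radians(-1.22);R=np.array([[np.cos(a),-np.sin(a)],[np.sin(a),np.cos(a)]])
for y in (.17,.05,0,-.05,-.17):
    p=r+R@[.14,y]; print(y,((proj("scene",[[*p,.045],[*p,.055]])-(200,190)+.44)*7.9).round(0).tolist())
E
```

```text
0.17 [[770.0, 695.0], [771.0, 685.0]]
0.05 [[500.0, 548.0], [499.0, 538.0]]
0 [[392.0, 489.0], [390.0, 478.0]]
-0.05 [[285.0, 431.0], [283.0, 420.0]]
-0.17 [[38.0, 297.0], [34.0, 285.0]]
```

View pics/scene3.png

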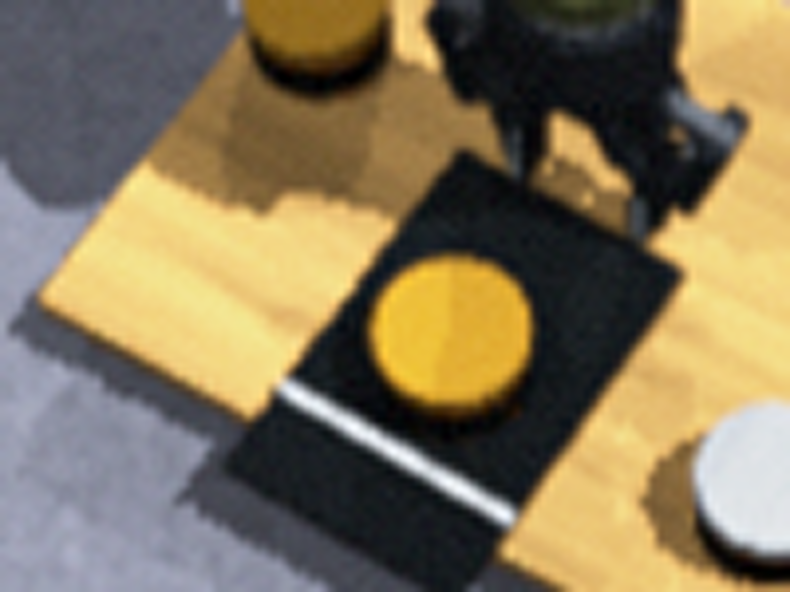

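The scene crop shows the line from (286,388) to (510,517) and the riser edge through (40,300), (255,418) and (500,553). The slate corners are (228,468), (445,590), (683,275) and (462,152).

```bash
python3 - <<'E'
from h import *
q=lambda p:np.array(p,float)/7.9+(200,190)-.44
L=ray("scene",q([(286,388),(510,517)]),.055)[:,:2]
E=ray("scene",q([(40,300),(255,418),(500,553)]),.045)[:,:2]
C=ray("scene",q([(445,590),(228,468),(462,152),(683,275)]),.055)[:,:2]
J=ray("scene",q([(450,330)]),.097)[0,:2]
a=np.radians(-1.22);R=np.array([[np.cos(a),-np.sin(a)],[np.sin(a),np.cos(a)]]);r=np.array([.5646,-.0356])
f=lambda P:((P-r)@R-[.14,0]).round(4).tolist()
print("L",f(L));print("E",f(E));print("C",f(C),"mean",f(C.mean(0)));print("J",f(J))
print(np.linalg.norm(C-np.roll(C,-1,0),axis=1))
E
```

```text
L [[-0.0124, -0.0566], [-0.0095, 0.0491]]
E [[0.0008, -0.1683], [0.0012, -0.0635], [0.0018, 0.051]]
C [[0.0288, 0.0433], [0.0279, -0.0571], [-0.1396, -0.0534], [-0.1355, 0.0545]] mean [-0.0546, -0.0032]
J [-0.0498, -0.0009]
[0.10042664 0.16753721 0.10790049 0.16470137]
```

The line is about 11.5 mm short of the edge and about 1.3° off square. I push on to TCP x ≈ 0.564.

Request:
{"api": "servo_tool", "payload": {"increments": [{"grip":0.42,"x":-2,"y":0,"z":0,"roll":-0.3},{"grip":0.42,"x":-2,"y":0,"z":0,"roll":-0.3},{"grip":0.42,"x":-2,"y":0,"z":0,"roll":-0.2},{"grip":0.42,"x":-2,"y":0,"z":0,"roll":-0.2},{"grip":0.42,"x":-1,"y":0,"z":0,"roll":0}]}}

```text
clock: 7.9
tcp_pos: [0.5617, -0.0356, 0.0455]
orientation: [0.0, 0.002, 1.0, 0.0]
wrist_force: [-4.2, -0.9, -0.0]
finger_gap: 0.0497
grip_force: 2.2
```

Request:
{"api": "servo_tool", "payload": {"increments": [{"grip":0.42,"x":-1,"y":0,"z":0,"roll":0},{"grip":0.42,"x":0,"y":0,"z":0,"roll":0}]}}

```text
clock: 8.07
tcp_pos: [0.5625, -0.0356, 0.0454]
orientation: [0.0, 0.002, 1.0, 0.0]
wrist_force: [-4.1, -2.4, 0.4]
finger_gap: 0.0491
grip_force: 1.9
```

Request:
{"api": "servo_tool", "payload": {"increments": [{"grip":0.42,"x":-1,"y":0,"z":0,"roll":0},{"grip":0.42,"x":-0.7,"y":0,"z":0,"roll":0},{"grip":0.42,"x":0,"y":0,"z":0,"roll":0}]}}

```text
clock: 8.32
tcp_pos: [0.5641, -0.0356, 0.0454]
orientation: [0.0, 0.002, 1.0, 0.0]
wrist_force: [-3.9, -0.6, 0.3]
finger_gap: 0.0491
grip_force: 2.2
```

Request:
{"api": "servo_tool", "payload": {"increments": [{"grip":0.42,"x":4,"y":0,"z":0,"roll":0},{"grip":0.42,"x":10,"y":0,"z":0,"roll":0},{"grip":0.42,"x":20,"y":0,"z":0,"roll":0},{"grip":0.42,"x":15,"y":0,"z":-15,"roll":0},{"grip":0.42,"x":0,"y":0,"z":0,"roll":0}]}}

```text
clock: 8.73
tcp_pos: [0.5144, -0.035, 0.0622]
orientation: [0.001, 0.002, 1.0, 0.0]
wrist_force: [0.2, 0.4, 0.8]
finger_gap: 0.0493
grip_force: 0.0
```

```bash
python3 - <<'E'
from h import *
snap("scene","pics/scene4.png",(200,190,300,265),7.9)
E
```

```text
(no output)
```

View pics/scene4.png

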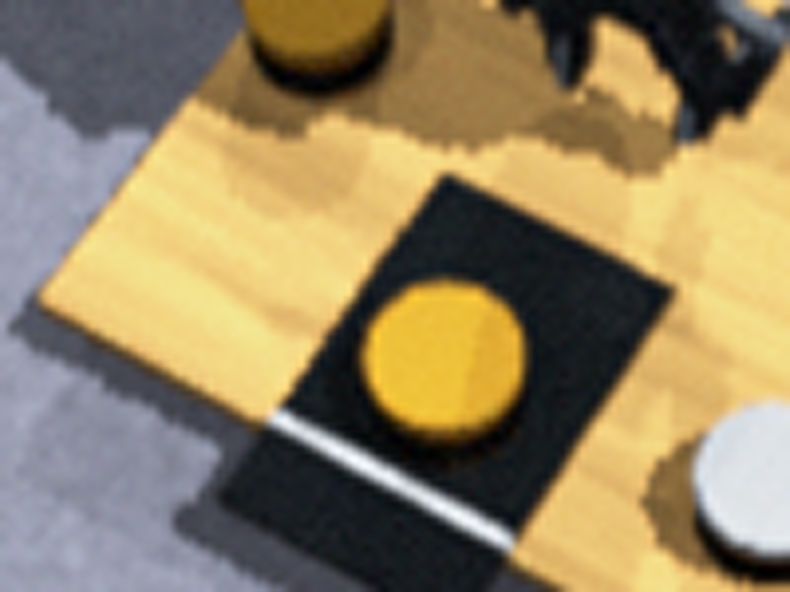

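The line now runs from (275,418) to (510,543), right at the edge through (40,300), (262,424) and (512,559). The hand is off the slate. I raise it clear and check from the top.

Request:
{"api": "servo_tool", "payload": {"increments": [{"grip":0.42,"x":0,"y":0,"z":-35,"roll":0},{"grip":0.42,"x":0,"y":0,"z":-40,"roll":0},{"grip":0.42,"x":0,"y":0,"z":-40,"roll":0},{"grip":0.42,"x":0,"y":0,"z":-40,"roll":0},{"grip":0.42,"x":0,"y":40,"z":0,"roll":0}]}}

```text
clock: 9.2
tcp_pos: [0.5224, -0.0004, 0.2241]
orientation: [0.009, 0.005, 1.0, -0.002]
wrist_force: [2.0, -0.4, 0.4]
finger_gap: 0.0498
grip_force: 0.0
```

Request:
{"api": "servo_tool", "payload": {"increments": [{"grip":0.42,"x":15,"y":37,"z":0,"roll":0},{"grip":0.42,"x":15,"y":37,"z":0,"roll":0},{"grip":0.42,"x":15,"y":37,"z":0,"roll":0},{"grip":0.42,"x":15,"y":37,"z":0,"roll":0},{"grip":0.42,"x":15,"y":37,"z":0,"roll":0}]}}

```text
clock: 9.62
tcp_pos: [0.4419, 0.1923, 0.216]
orientation: [0.002, 0.002, 1.0, 0.001]
wrist_force: [0.8, 0.0, -0.0]
finger_gap: 0.0493
grip_force: 0.0
```

```bash
python3 - <<'E'
from h import *
snap("top","pics/top5.png",(225,130,355,235),5.7)
q=lambda p:np.array(p,float)/7.9+(200,190)-.44
L=ray("scene",q([(275,418),(510,543)]),.055)[:,:2]
E=ray("scene",q([(40,300),(262,424),(512,559)]),.045)[:,:2]
a=np.radians(-1.22);R=np.array([[np.cos(a),-np.sin(a)],[np.sin(a),np.cos(a)]]);r=np.array([.5646,-.0356])
f=lambda P:((P-r)@R-[.14,0]).round(4).tolist()
print("L",f(L));print("E",f(E)); print("J",f(ray("scene",q([(443,356)]),.097)[0,:2]))
E
```

```text
L [[0.0007, -0.0532], [-0.0002, 0.0547]]
E [[0.0008, -0.1683], [0.002, -0.0596], [0.0016, 0.0564]]
J [-0.0389, 0.0027]
```

View pics/top5.png

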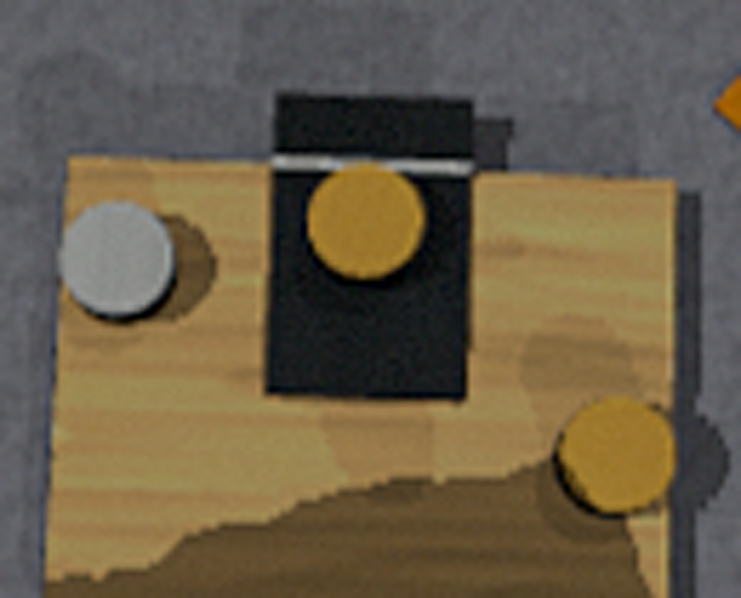

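From the top, the line runs (273,161) to (472,168) over the riser edge at about (273,164) to (472,172). It is within about 2 mm and parallel, the jar is upright at centre, and the bystanders are unmoved.

```bash
python3 - <<'E'
from workcell import env
print(env.hand_in())
E
```

```text
the job is handed in; nothing more can be done
None
```

The job is handed in: by my last camera measurements the slate's chalk line lies within about 2 mm of the riser's far edge and parallel to it. The jar is upright near the slate's middle, the other jars on the riser look unmoved, and the hand is clear; the hand-in returned no verdict.

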